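# Reload the analyser rack with sample vials in reverse order

### The job

Move the four capped sample vials, one at a time, from the white rack to the blue rack in reverse order: begin with the vial next to the white rack's yellow tab and stand it in the blue rack's pocket farthest from the blue rack's yellow tab, then carry on along both rows, so that the vial farthest from the white rack's yellow tab goes last, into the pocket next to the blue rack's yellow tab. Keep the vials upright and lower each one to the floor of its pocket before letting go; do not drop them.

Things in the scene. Friction and masses are not known exactly. Their poses are not given: they have to be found in the camera images.
- white_rack: White vial rack that holds the four vials at the start: fixed block 44 x 210 mm and 18 mm high; origin at the centre of its underside, z up, y along the row (its long way), x across it. Four round pockets, 31 mm wide and 14 mm deep (pocket floor 4 mm above the origin), have their centres at x = 0 and y = -67.5, -22.5, +22.5 and +67.5 mm. Which rack is nearer to the robot changes.
- blue_rack: Blue vial rack, empty at the start: fixed block 44 x 210 mm and 18 mm high; origin at the centre of its underside, z up, y along the row (its long way), x across it. Four round pockets, 31 mm wide and 14 mm deep (pocket floor 4 mm above the origin), have their centres at x = 0 and y = -67.5, -22.5, +22.5 and +67.5 mm. 
- yellow_tab_white: Yellow fixed flat tab, 26 x 12 mm and 4 mm high, on top of the white rack at one end of its row (at either y = -94 or y = +94 mm of the rack; a grey tab is at the other end); origin at the centre of its underside. It marks the end from which the pockets of this rack are counted.
- yellow_tab_blue: Yellow fixed flat tab, 26 x 12 mm and 4 mm high, on top of the blue rack at one end of its row (at either y = -94 or y = +94 mm of the rack; a grey tab is at the other end); origin at the centre of its underside. It marks the end from which the pockets of this rack are counted.
- vial_red: Loose glass sample vial with a red screw cap, standing in one of the white rack's pockets (which one changes): 15 mm in diameter, 54 mm tall with the cap (the cap is the top 14 mm), about 20 g; origin at the centre of its foot, z along it to the cap. Standing in a pocket it shows 40 mm above the rack's top and can be gripped across the row from above.
- vial_green: Loose glass sample vial with a green screw cap, standing in one of the white rack's pockets (which one changes): 15 mm in diameter, 54 mm tall with the cap (the cap is the top 14 mm), about 20 g; origin at the centre of its foot, z along it to the cap. Standing in a pocket it shows 40 mm above the rack's top and can be gripped across the row from above.
- vial_orange: Loose glass sample vial with an orange screw cap, standing in one of the white rack's pockets (which one changes): 15 mm in diameter, 54 mm tall with the cap (the cap is the top 14 mm), about 20 g; origin at the centre of its foot, z along it to the cap. Standing in a pocket it shows 40 mm above the rack's top and can be gripped across the row from above.
- vial_purple: Loose glass sample vial with a purple screw cap, standing in one of the white rack's pockets (which one changes): 15 mm in diameter, 54 mm tall with the cap (the cap is the top 14 mm), about 20 g; origin at the centre of its foot, z along it to the cap. Standing in a pocket it shows 40 mm above the rack's top and can be gripped across the row from above.

How it is judged:
On the way, in this order (a step that is already met when the one before it is completed fails the run):
1. the first vial counted from the white rack's yellow tab stands in the fourth pocket counted from the blue rack's yellow tab, while the later vials still stand in their white-rack pockets (((horizontal distance between vial_red and yellow_tab_blue between 0.1465 and 0.1765 m and x of vial_red in the frame of blue_rack between -0.012 and 0.012 m and z of vial_red in the frame of blue_rack between 0.002 and 0.008 m) or (horizontal distance between vial_green and yellow_tab_blue between 0.1465 and 0.1765 m and x of vial_green in the frame of blue_rack between -0.012 and 0.012 m and z of vial_green in the frame of blue_rack between 0.002 and 0.008 m) or (horizontal distance between vial_orange and yellow_tab_blue between 0.1465 and 0.1765 m and x of vial_orange in the frame of blue_rack between -0.012 and 0.012 m and z of vial_orange in the frame of blue_rack between 0.002 and 0.008 m) or (horizontal distance between vial_purple and yellow_tab_blue between 0.1465 and 0.1765 m and x of vial_purple in the frame of blue_rack between -0.012 and 0.012 m and z of vial_purple in the frame of blue_rack between 0.002 and 0.008 m)) and ((horizontal distance between vial_red and yellow_tab_white between 0.0565 and 0.0865 m and x of vial_red in the frame of white_rack between -0.012 and 0.012 m and z of vial_red in the frame of white_rack between 0.002 and 0.008 m) or (horizontal distance between vial_green and yellow_tab_white between 0.0565 and 0.0865 m and x of vial_green in the frame of white_rack between -0.012 and 0.012 m and z of vial_green in the frame of white_rack between 0.002 and 0.008 m) or (horizontal distance between vial_orange and yellow_tab_white between 0.0565 and 0.0865 m and x of vial_orange in the frame of white_rack between -0.012 and 0.012 m and z of vial_orange in the frame of white_rack between 0.002 and 0.008 m) or (horizontal distance between vial_purple and yellow_tab_white between 0.0565 and 0.0865 m and x of vial_purple in the frame of white_rack between -0.012 and 0.012 m and z of vial_purple in the frame of white_rack between 0.002 and 0.008 m)) and ((horizontal distance between vial_red and yellow_tab_white between 0.1015 and 0.1315 m and x of vial_red in the frame of white_rack between -0.012 and 0.012 m and z of vial_red in the frame of white_rack between 0.002 and 0.008 m) or (horizontal distance between vial_green and yellow_tab_white between 0.1015 and 0.1315 m and x of vial_green in the frame of white_rack between -0.012 and 0.012 m and z of vial_green in the frame of white_rack between 0.002 and 0.008 m) or (horizontal distance between vial_orange and yellow_tab_white between 0.1015 and 0.1315 m and x of vial_orange in the frame of white_rack between -0.012 and 0.012 m and z of vial_orange in the frame of white_rack between 0.002 and 0.008 m) or (horizontal distance between vial_purple and yellow_tab_white between 0.1015 and 0.1315 m and x of vial_purple in the frame of white_rack between -0.012 and 0.012 m and z of vial_purple in the frame of white_rack between 0.002 and 0.008 m)) and ((horizontal distance between vial_red and yellow_tab_white between 0.1465 and 0.1765 m and x of vial_red in the frame of white_rack between -0.012 and 0.012 m and z of vial_red in the frame of white_rack between 0.002 and 0.008 m) or (horizontal distance between vial_green and yellow_tab_white between 0.1465 and 0.1765 m and x of vial_green in the frame of white_rack between -0.012 and 0.012 m and z of vial_green in the frame of white_rack between 0.002 and 0.008 m) or (horizontal distance between vial_orange and yellow_tab_white between 0.1465 and 0.1765 m and x of vial_orange in the frame of white_rack between -0.012 and 0.012 m and z of vial_orange in the frame of white_rack between 0.002 and 0.008 m) or (horizontal distance between vial_purple and yellow_tab_white between 0.1465 and 0.1765 m and x of vial_purple in the frame of white_rack between -0.012 and 0.012 m and z of vial_purple in the frame of white_rack between 0.002 and 0.008 m))), for 0.2 s.
2. the second vial counted from the white rack's yellow tab stands in the third pocket counted from the blue rack's yellow tab, while the later vials still stand in their white-rack pockets (((horizontal distance between vial_red and yellow_tab_blue between 0.1015 and 0.1315 m and x of vial_red in the frame of blue_rack between -0.012 and 0.012 m and z of vial_red in the frame of blue_rack between 0.002 and 0.008 m) or (horizontal distance between vial_green and yellow_tab_blue between 0.1015 and 0.1315 m and x of vial_green in the frame of blue_rack between -0.012 and 0.012 m and z of vial_green in the frame of blue_rack between 0.002 and 0.008 m) or (horizontal distance between vial_orange and yellow_tab_blue between 0.1015 and 0.1315 m and x of vial_orange in the frame of blue_rack between -0.012 and 0.012 m and z of vial_orange in the frame of blue_rack between 0.002 and 0.008 m) or (horizontal distance between vial_purple and yellow_tab_blue between 0.1015 and 0.1315 m and x of vial_purple in the frame of blue_rack between -0.012 and 0.012 m and z of vial_purple in the frame of blue_rack between 0.002 and 0.008 m)) and ((horizontal distance between vial_red and yellow_tab_white between 0.1015 and 0.1315 m and x of vial_red in the frame of white_rack between -0.012 and 0.012 m and z of vial_red in the frame of white_rack between 0.002 and 0.008 m) or (horizontal distance between vial_green and yellow_tab_white between 0.1015 and 0.1315 m and x of vial_green in the frame of white_rack between -0.012 and 0.012 m and z of vial_green in the frame of white_rack between 0.002 and 0.008 m) or (horizontal distance between vial_orange and yellow_tab_white between 0.1015 and 0.1315 m and x of vial_orange in the frame of white_rack between -0.012 and 0.012 m and z of vial_orange in the frame of white_rack between 0.002 and 0.008 m) or (horizontal distance between vial_purple and yellow_tab_white between 0.1015 and 0.1315 m and x of vial_purple in the frame of white_rack between -0.012 and 0.012 m and z of vial_purple in the frame of white_rack between 0.002 and 0.008 m)) and ((horizontal distance between vial_red and yellow_tab_white between 0.1465 and 0.1765 m and x of vial_red in the frame of white_rack between -0.012 and 0.012 m and z of vial_red in the frame of white_rack between 0.002 and 0.008 m) or (horizontal distance between vial_green and yellow_tab_white between 0.1465 and 0.1765 m and x of vial_green in the frame of white_rack between -0.012 and 0.012 m and z of vial_green in the frame of white_rack between 0.002 and 0.008 m) or (horizontal distance between vial_orange and yellow_tab_white between 0.1465 and 0.1765 m and x of vial_orange in the frame of white_rack between -0.012 and 0.012 m and z of vial_orange in the frame of white_rack between 0.002 and 0.008 m) or (horizontal distance between vial_purple and yellow_tab_white between 0.1465 and 0.1765 m and x of vial_purple in the frame of white_rack between -0.012 and 0.012 m and z of vial_purple in the frame of white_rack between 0.002 and 0.008 m))), for 0.2 s.
3. the third vial counted from the white rack's yellow tab stands in the second pocket counted from the blue rack's yellow tab, while the later vials still stand in their white-rack pockets (((horizontal distance between vial_red and yellow_tab_blue between 0.0565 and 0.0865 m and x of vial_red in the frame of blue_rack between -0.012 and 0.012 m and z of vial_red in the frame of blue_rack between 0.002 and 0.008 m) or (horizontal distance between vial_green and yellow_tab_blue between 0.0565 and 0.0865 m and x of vial_green in the frame of blue_rack between -0.012 and 0.012 m and z of vial_green in the frame of blue_rack between 0.002 and 0.008 m) or (horizontal distance between vial_orange and yellow_tab_blue between 0.0565 and 0.0865 m and x of vial_orange in the frame of blue_rack between -0.012 and 0.012 m and z of vial_orange in the frame of blue_rack between 0.002 and 0.008 m) or (horizontal distance between vial_purple and yellow_tab_blue between 0.0565 and 0.0865 m and x of vial_purple in the frame of blue_rack between -0.012 and 0.012 m and z of vial_purple in the frame of blue_rack between 0.002 and 0.008 m)) and ((horizontal distance between vial_red and yellow_tab_white between 0.1465 and 0.1765 m and x of vial_red in the frame of white_rack between -0.012 and 0.012 m and z of vial_red in the frame of white_rack between 0.002 and 0.008 m) or (horizontal distance between vial_green and yellow_tab_white between 0.1465 and 0.1765 m and x of vial_green in the frame of white_rack between -0.012 and 0.012 m and z of vial_green in the frame of white_rack between 0.002 and 0.008 m) or (horizontal distance between vial_orange and yellow_tab_white between 0.1465 and 0.1765 m and x of vial_orange in the frame of white_rack between -0.012 and 0.012 m and z of vial_orange in the frame of white_rack between 0.002 and 0.008 m) or (horizontal distance between vial_purple and yellow_tab_white between 0.1465 and 0.1765 m and x of vial_purple in the frame of white_rack between -0.012 and 0.012 m and z of vial_purple in the frame of white_rack between 0.002 and 0.008 m))), for 0.2 s.
4. the fourth vial counted from the white rack's yellow tab stands in the first pocket counted from the blue rack's yellow tab (((horizontal distance between vial_red and yellow_tab_blue between 0.0115 and 0.0415 m and x of vial_red in the frame of blue_rack between -0.012 and 0.012 m and z of vial_red in the frame of blue_rack between 0.002 and 0.008 m) or (horizontal distance between vial_green and yellow_tab_blue between 0.0115 and 0.0415 m and x of vial_green in the frame of blue_rack between -0.012 and 0.012 m and z of vial_green in the frame of blue_rack between 0.002 and 0.008 m) or (horizontal distance between vial_orange and yellow_tab_blue between 0.0115 and 0.0415 m and x of vial_orange in the frame of blue_rack between -0.012 and 0.012 m and z of vial_orange in the frame of blue_rack between 0.002 and 0.008 m) or (horizontal distance between vial_purple and yellow_tab_blue between 0.0115 and 0.0415 m and x of vial_purple in the frame of blue_rack between -0.012 and 0.012 m and z of vial_purple in the frame of blue_rack between 0.002 and 0.008 m))), for 0.2 s.
At the end, for the whole second after the job is handed in: One vial stands in each of the blue rack's four pockets (within 12 mm across the row and 15 mm along it of the pocket's centre, foot 2 to 8 mm above the rack's underside, so on the pocket's floor, tilted less than 0.15 rad), all released and at rest, having been moved in the demanded order (((horizontal distance between vial_red and yellow_tab_blue between 0.0115 and 0.0415 m and x of vial_red in the frame of blue_rack between -0.012 and 0.012 m and z of vial_red in the frame of blue_rack between 0.002 and 0.008 m) or (horizontal distance between vial_green and yellow_tab_blue between 0.0115 and 0.0415 m and x of vial_green in the frame of blue_rack between -0.012 and 0.012 m and z of vial_green in the frame of blue_rack between 0.002 and 0.008 m) or (horizontal distance between vial_orange and yellow_tab_blue between 0.0115 and 0.0415 m and x of vial_orange in the frame of blue_rack between -0.012 and 0.012 m and z of vial_orange in the frame of blue_rack between 0.002 and 0.008 m) or (horizontal distance between vial_purple and yellow_tab_blue between 0.0115 and 0.0415 m and x of vial_purple in the frame of blue_rack between -0.012 and 0.012 m and z of vial_purple in the frame of blue_rack between 0.002 and 0.008 m)) and ((horizontal distance between vial_red and yellow_tab_blue between 0.0565 and 0.0865 m and x of vial_red in the frame of blue_rack between -0.012 and 0.012 m and z of vial_red in the frame of blue_rack between 0.002 and 0.008 m) or (horizontal distance between vial_green and yellow_tab_blue between 0.0565 and 0.0865 m and x of vial_green in the frame of blue_rack between -0.012 and 0.012 m and z of vial_green in the frame of blue_rack between 0.002 and 0.008 m) or (horizontal distance between vial_orange and yellow_tab_blue between 0.0565 and 0.0865 m and x of vial_orange in the frame of blue_rack between -0.012 and 0.012 m and z of vial_orange in the frame of blue_rack between 0.002 and 0.008 m) or (horizontal distance between vial_purple and yellow_tab_blue between 0.0565 and 0.0865 m and x of vial_purple in the frame of blue_rack between -0.012 and 0.012 m and z of vial_purple in the frame of blue_rack between 0.002 and 0.008 m)) and ((horizontal distance between vial_red and yellow_tab_blue between 0.1015 and 0.1315 m and x of vial_red in the frame of blue_rack between -0.012 and 0.012 m and z of vial_red in the frame of blue_rack between 0.002 and 0.008 m) or (horizontal distance between vial_green and yellow_tab_blue between 0.1015 and 0.1315 m and x of vial_green in the frame of blue_rack between -0.012 and 0.012 m and z of vial_green in the frame of blue_rack between 0.002 and 0.008 m) or (horizontal distance between vial_orange and yellow_tab_blue between 0.1015 and 0.1315 m and x of vial_orange in the frame of blue_rack between -0.012 and 0.012 m and z of vial_orange in the frame of blue_rack between 0.002 and 0.008 m) or (horizontal distance between vial_purple and yellow_tab_blue between 0.1015 and 0.1315 m and x of vial_purple in the frame of blue_rack between -0.012 and 0.012 m and z of vial_purple in the frame of blue_rack between 0.002 and 0.008 m)) and ((horizontal distance between vial_red and yellow_tab_blue between 0.1465 and 0.1765 m and x of vial_red in the frame of blue_rack between -0.012 and 0.012 m and z of vial_red in the frame of blue_rack between 0.002 and 0.008 m) or (horizontal distance between vial_green and yellow_tab_blue between 0.1465 and 0.1765 m and x of vial_green in the frame of blue_rack between -0.012 and 0.012 m and z of vial_green in the frame of blue_rack between 0.002 and 0.008 m) or (horizontal distance between vial_orange and yellow_tab_blue between 0.1465 and 0.1765 m and x of vial_orange in the frame of blue_rack between -0.012 and 0.012 m and z of vial_orange in the frame of blue_rack between 0.002 and 0.008 m) or (horizontal distance between vial_purple and yellow_tab_blue between 0.1465 and 0.1765 m and x of vial_purple in the frame of blue_rack between -0.012 and 0.012 m and z of vial_purple in the frame of blue_rack between 0.002 and 0.008 m)) and angle between each of vial_red, vial_green, vial_orange, vial_purple's own z axis and vertical below 0.15 rad and linear speed of each of vial_red, vial_green, vial_orange, vial_purple below 0.02 m/s and angular speed of each of vial_red, vial_green, vial_orange, vial_purple below 0.3 rad/s and contact force between each of vial_red, vial_green, vial_orange, vial_purple and the fingers below 0.05 N); the robot touches nothing.
It fails at once if a vial is tipped over (more than 0.6 rad) (angle between any of vial_red, vial_green, vial_orange, vial_purple's own z axis and vertical above 0.6 rad).
It fails at once if a vial is dropped (falls free of the fingers, faster than 0.6 m/s: more than about 20 mm) ((linear speed of vial_red above 0.6 m/s and contact force between vial_red and the fingers below 0.05 N) or (linear speed of vial_green above 0.6 m/s and contact force between vial_green and the fingers below 0.05 N) or (linear speed of vial_orange above 0.6 m/s and contact force between vial_orange and the fingers below 0.05 N) or (linear speed of vial_purple above 0.6 m/s and contact force between vial_purple and the fingers below 0.05 N)).
It also fails if it takes over 96 s, if anything falls off the work surface, if the arm or the gripper's body presses on something with over 40 N, if the wrist force passes 120 N, or if a joint passes its speed limit or range.

### The arm

A 7-joint arm with a two-finger parallel gripper is mounted at the origin on a cart in front of the work surface, level with it; the furniture and walls round the work are solid. World frame = base frame: x ahead of the robot, y to its left, z up, the work surface at z = 0. Lengths are in m, angles in rad, forces in N, time in s.
With the tool pointing down it reaches from about 0.4 to 0.85 m from the base axis. Payload 10.4 kg.
Tool frame: the origin (TCP) lies at the very end of the fingers, on their centre line; the grasp point (between the pads) lies 19 mm behind it; z points along the fingers, y is the line along which they close (so a half turn about z gives the same grasp; the last joint's range is limited). The gripper opens to 87 mm and grips with 3 to 60 N. Pads are 19 mm wide; open, the fingers measure 117 mm over their backs; the gripper's body (75 mm by 190 mm) begins 51 mm behind the grasp point.
Start: joints at [1.121, 0.332, -0.065, 1.46, 0.022, 1.35, -0.088], TCP at [0.259, -0.569, 0.223] pointing down, gripper open.
Joint ranges: [-2.6, 2.6], [-0.5, 2.12], [-1.47, 1.34], [0.16, 2.42], [-1.27, 4.41], [0.06, 2.06], [-2.6, 2.6]. Speed limits (rad/s): [2.22, 2.22, 2.79, 2.79, 3.14, 3.14, 3.14].

### API

Orientations are given as a unit quaternion [x, y, z, w].
In Python, from bench import * gives the robot as it stands.
- The arm moves only by the tool step_arm, never from a script. Its arguments are lists of equal length, an entry for each row: "delta_pos": the shift along the world's x, y, z in units of 25 mm (1.0 is 25 mm), a list of three; "turn": the turn about the world's z in units of 0.12 rad (1.0 is 0.12 rad). In form: {"delta_pos": [[tx, ty, tz], ...], "turn": [turn, ...]}. A call has 1 to 12 rows; each row shifts and turns the commanded pose from where the row before left it; what a row does not reach is not made up. A row lasts 1/10 s, in which the tool goes at most 50 mm and 8.59 degrees, less where a joint would pass 70% of its speed; a pose out of reach is approached as far as the arm can. A call with a number of a shift or a turn outside -1 to 1 is refused whole. A call with a gripper value outside its range is refused whole. "grip" is the closure, from 0 (fully open) to 1 (shut), set as the call begins (left out, the last holds). The fingers move at their own pace and stop on an object; "newtons" is the grip in N (left out, the last holds). Time passes only in rows, so rows that do not move let the fingers close. It gives the time, the measured TCP pose, the force, the opening and the grip force at its end, in the units of the state.
- read_state(): the state, without advancing time (a new reading comes with each control period).
- camera(name): name is "side" or "top" or "wrist"; returns a dict with "image" (420x560x3 uint8, red, green, blue), "z_map" (420x560 float32, m along the optical axis (not along the pixel's ray), 0 where there is no reading), "mtx" (3x3 intrinsics, pixels), "view" (4x4, takes a point from world to camera coordinates). Camera axes: x right, y up, looking along -z (the intrinsics and any distortion apply to the point x, -y, -z); pixel columns grow to the right and rows downward; lengths in m; the calibration is good to about 2 mm. A picture is of the moment at which its call begins.
- close_job(): hands the job in; it is judged then, once.
The state is a dict: "time": time; "joint_positions": joint angles; "joint_vel": joint speeds; "joint_torque": joint torques, N m; "ee_pos": TCP position; "eef_rot": TCP orientation; "ft_force": force on the tool from outside, world axes, zero at the start; "torque": the same for the moment, N m; "width": finger opening in m; "grip_force": force on a finger pad.
Only numpy, scipy, OpenCV 4.12 (cv2) and the standard library are available. Lean on these libraries where they do the work, as an engineer would, in place of code of your own. Each camera call takes 0.05 s, during which the arm holds its last target. There are 200 camera calls.

## Working session

There is one attempt and no reset: what is moved stays moved. The work goes in short steps, Python scripts to look and compute and a tool call to move; the robot and the scene stay as the last step left them, time stands still between calls to the robot, and variables do not carry over. Pictures are saved under pics/ and viewed, at most 14 in all, crops included, and the job is handed in when it is done.

Besides the shell and the picture viewer there is one more tool, called as name(argument=value, ...) on one line, values as JSON. step_arm: Moves the arm, as the interface text tells. Shifts and turns lie within -1 to 1; 1 stands for 25 mm of shift or 0.12 rad of turn. Its arguments: {"type":"object","properties":{"delta_pos":{"type":"array"},"turn":{"type":"array"},"grip":{"type":"number"},"newtons":{"type":"number"}},"required":["delta_pos","turn"]}

```bash
mkdir -p pics; python3 - <<'E'
from bench import *
import cv2,numpy as np
s=read_state();print({k:np.round(s[k],3) for k in('time','ee_pos','eef_rot','width','ft_force')})
for n in('top','side'):
    c=camera(n);cv2.imwrite(f'pics/{n}0.png',c['image'][:,:,::-1]);np.savez(f'{n}0.npz',**c);print(n,c['mtx'],np.round(c['view'],3),c.keys())
E
```

```text
{'time': np.float64(0.0), 'ee_pos': array([ 0.259, -0.569,  0.222]), 'eef_rot': array([ 0.977,  0.212, -0.   , -0.001]), 'width': np.float64(0.087), 'ft_force': array([ 0.109, -0.427,  0.028])}
top [[432.18173158   0.         274.08884878]
 [  0.         432.18173158 209.16995617]
 [  0.           0.           1.        ]] [[ 0.021 -0.999  0.046  0.144]
 [ 0.998  0.024  0.06  -0.507]
 [-0.061  0.044  0.997 -0.866]
 [ 0.     0.     0.     1.   ]] dict_keys(['image', 'z_map', 'mtx', 'view'])
side [[544.85957911   0.         284.55185901]
 [  0.         544.85957911 214.88790967]
 [  0.           0.           1.        ]] [[ 0.216 -0.976  0.01   0.081]
 [ 0.731  0.168  0.661 -0.452]
 [-0.647 -0.136  0.75  -0.519]
 [ 0.     0.     0.     1.   ]] dict_keys(['image', 'z_map', 'mtx', 'view'])
```

View pics/top0.png

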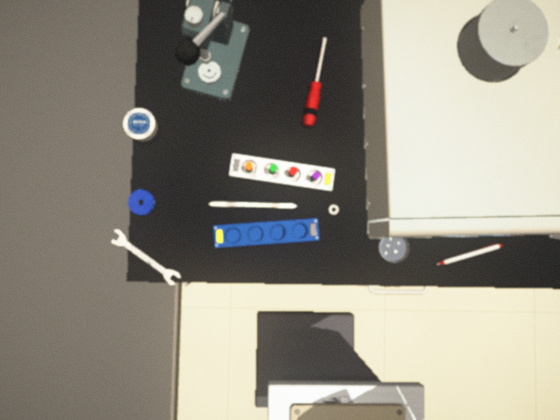

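View pics/side0.png

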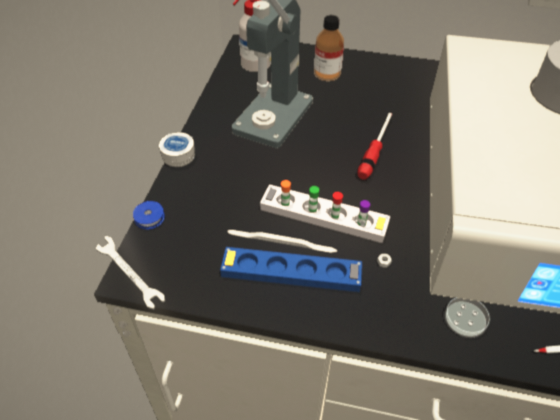

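The yellow tabs sit at the white rack's right end (top px 328,180, beside purple) and the blue rack's left end (220,237). So purple goes to (300,230), red to (278,231), green to (255,233) and orange to (232,235). A large white box stands on the right, columns above 365, so I'll measure that too.

```bash
cat > h.py <<'E'
import cv2,numpy as np
def ray(c,u,v):
    R=c['view'][:3,:3];t=c['view'][:3,3];K=c['mtx']
    d=np.array([(u-K[0,2])/K[0,0],-(v-K[1,2])/K[1,1],-1.])
    return -R.T@t,R.T@d
def plane(c,u,v,z):
    o,d=ray(c,u,v);return o+d*(z-o[2])/d[2]
def tri(c1,p1,c2,p2):
    A=[];b=[];
    for c,p in((c1,p1),(c2,p2)):
        o,d=ray(c,*p);d=d/np.linalg.norm(d);P=np.eye(3)-np.outer(d,d);A.append(P);b.append(P@o)
    x=np.linalg.solve(sum(A),sum(b));return x,np.linalg.norm(A[0]@x-b[0])
def blobs(c,lo,hi,amin,roi=None):
    h=cv2.cvtColor(c['image'],cv2.COLOR_RGB2HSV);m=cv2.inRange(h,np.array(lo),np.array(hi))
    if roi:
        k=np.zeros_like(m);k[roi[1]:roi[3],roi[0]:roi[2]]=1;m=m*k
    n,_,st,ce=cv2.connectedComponentsWithStats(m)
    return sorted([(int(st[i,4]),ce[i].round(1).tolist()) for i in range(1,n) if st[i,4]>=amin],reverse=True),m
COL={'red':((0,150,80),(6,255,255)),'orange':((7,150,100),(18,255,255)),'yellow':((24,120,120),(36,255,255)),'green':((50,120,60),(75,255,255)),'purple':((130,100,50),(155,255,255)),'blue':((100,130,60),(122,255,255))}
E
python3 - <<'E'
from h import *
T=dict(np.load('top0.npz'));S=dict(np.load('side0.npz'))
roi={'T':(205,145,345,255),'S':(215,170,395,295)}
for k,(lo,hi) in COL.items():
    t=blobs(T,lo,hi,8,roi['T'])[0][:3];s=blobs(S,lo,hi,8,roi['S'])[0][:3];print(k,t,s)
    for a in t[:2]:
        for b in s[:2]:
            x,e=tri(T,a[1],S,b[1]); 
            if e<.006: print('   ',x.round(4),e.round(4))
m=blobs(T,*COL['blue'],8,roi['T'])[1]
cs=max(cv2.findContours(m,0,2)[0],key=cv2.contourArea);print('blue rect',cv2.minAreaRect(cs))
w,m=blobs(T,(0,0,150),(180,70,255),100,(225,145,340,195));print(w)
cs=max(cv2.findContours(m,0,2)[0],key=cv2.contourArea);r=cv2.minAreaRect(cs);print('white',r)
for p in cv2.boxPoints(r):print(plane(T,*p,.018).round(3))
# depth of box
for u,v in((366,150),(385,150),(385,212),(400,225),(450,100),(550,225),(510,30),(210,20)):
    z=T['z_map'][v,u];o,d=ray(T,u,v);print((u,v),(o+d*z).round(3))
E
```

```text
red [(41, [292.5, 170.9])] [(111, [337.2, 196.9]), (106, [364.2, 173.3])]
    [0.5752 0.1241 0.0587] 0.001
orange [(24, [248.2, 167.3])] [(107, [285.4, 185.0])]
    [0.5794 0.2096 0.0618] 0.0007
yellow [(64, [218.9, 235.7]), (42, [327.6, 178.0])] [(100, [229.8, 257.9]), (66, [379.9, 223.2])]
    [0.4467 0.2656 0.0227] 0.0014
    [0.5682 0.0499 0.0221] 0.0016
green [(38, [272.7, 168.1])] [(103, [313.9, 191.0])]
    [0.5796 0.1626 0.0588] 0.0009
purple [(39, [315.7, 175.1])] [(106, [364.6, 205.2])]
    [0.5683 0.0791 0.0577] 0.0014
blue [(2058, [266.0, 232.5]), (24, [213.6, 235.2]), (20, [317.6, 228.3])] [(3813, [292.0, 269.0])]
    [0.4553 0.1713 0.0116] 0.0008
blue rect ((265.5485534667969, 232.7035675048828), (23.289506912231445, 97.80216217041016), 86.05481719970703)
[(2100, [280.3, 171.7])]
white ((281.7181396484375, 171.76031494140625), (105.07347869873047, 23.339675903320312), 8.615649223327637)
[0.569 0.25  0.018]
[0.616 0.244 0.018]
[0.59  0.032 0.018]
[0.542 0.038 0.018]
(366, 150) [ 0.629 -0.031  0.019]
(385, 150) [ 0.603 -0.031  0.149]
(385, 212) [ 0.495 -0.035  0.136]
(400, 225) [ 0.472 -0.055  0.158]
(450, 100) [ 0.693 -0.142  0.159]
(550, 225) [ 0.478 -0.319  0.158]
(510, 30) [ 0.79  -0.211  0.225]
(210, 20) [0.785 0.271 0.225]
```

Cap heights triangulate to about 58–62 mm and rack tops to about 18 mm, which matches the text. The box top is at about 0.16 m, so I'll cross it high and turn the fingers across the row.

step_arm(delta_pos=[[0.6, 1, 0.2], [0.6, 1, 0.2], [0.6, 1, 0.2], [0.6, 1, 0.2], [0.6, 1, 0.2], [0.6, 1, 0.2], [0.6, 1, 0.2], [0.6, 1, 0.2], [0.6, 1, 0.2], [0.6, 1, 0.2], [0.6, 1, 0.2], [0.6, 1, 0.2]], turn=[0.35, 0.35, 0.35, 0.35, 0.35, 0.35, 0.35, 0.35, 0.35, 0.35, 0.35, 0.35], grip=0)

```text
time: 1.3
ee_pos: [0.4399, -0.2668, 0.283]
eef_rot: [0.893, 0.45, 0.0, 0.0]
ft_force: [-0.3, -0.1, -0.3]
width: 0.0872
grip_force: 0.0
```

step_arm(delta_pos=[[0.2, 1, 0], [0.2, 1, 0], [0.2, 1, 0], [0.2, 1, 0], [0.2, 1, 0], [0.2, 1, 0], [0.2, 1, 0], [0.2, 1, 0], [0.2, 1, 0], [0.2, 1, 0], [0.2, 1, 0], [0.2, 1, 0]], turn=[0.35, 0.35, 0.35, 0.35, 0.35, 0.35, 0.35, 0.35, 0.35, 0.35, 0.35, 0.35])

```text
time: 2.5
ee_pos: [0.499, 0.0332, 0.2826]
eef_rot: [0.752, 0.659, 0.0, -0.0]
ft_force: [0.4, 0.1, -0.2]
width: 0.0869
grip_force: 0.0
```

step_arm(delta_pos=[[0, 1, 0], [0, 1, 0], [0, 1, 0], [0, 1, 0], [0, 0, 0], [0, 0, 0]], turn=[0, 0, 0, 0, 0, 0])

```text
time: 3.1
ee_pos: [0.4987, 0.1321, 0.2824]
eef_rot: [0.753, 0.658, -0.0, -0.0]
ft_force: [1.2, -0.2, 0.7]
width: 0.0872
grip_force: 0.0
```

```bash
python3 - <<'E'
from bench import *
import cv2,numpy as np
s=read_state();print({k:np.round(s[k],3) for k in('time','ee_pos','eef_rot','joint_positions','ft_force')})
c=camera('wrist');cv2.imwrite('pics/w1.png',c['image'][:,:,::-1]);np.savez('w1.npz',**c);print(c['mtx'],c['view'].round(3),(-c['view'][:3,:3].T@c['view'][:3,3]).round(3))
E
```

```text
{'time': np.float64(3.1), 'ee_pos': array([0.499, 0.132, 0.282]), 'eef_rot': array([ 0.753,  0.658, -0.   , -0.   ]), 'joint_positions': array([ 0.347,  0.123, -0.749,  1.619,  0.084,  1.433, -0.543]), 'ft_force': array([ 1.189, -0.216,  0.687])}
[[333.6952337    0.         277.65105265]
 [  0.         333.6952337  211.42888662]
 [  0.           0.           1.        ]] [[ 0.991 -0.134 -0.001 -0.476]
 [ 0.128  0.948 -0.291 -0.136]
 [ 0.04   0.289  0.957 -0.508]
 [ 0.     0.     0.     1.   ]] [0.509 0.212 0.446]
```

View pics/w1.png

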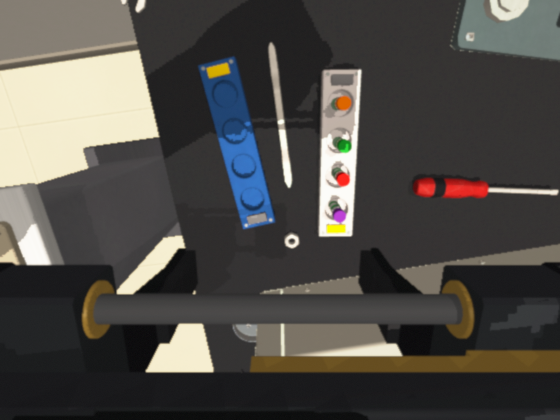

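The wrist view shows both racks well: the blue one from (218,70) to (257,218), the white one from (342,80) to (336,228). The caps are at (344,103), (344,146), (342,179) and (340,215). I'll measure here and triangulate against the top camera.

```bash
cat > m.py <<'E'
from h import *
T=dict(np.load('top0.npz'));W=dict(np.load('w1.npz'))
rt=(205,145,345,255);rw=(190,50,370,245)
for k in('red','green','orange','purple','yellow'):
    for b in blobs(W,*COL[k],15,rw)[0][:2]:
        for a in blobs(T,*COL[k],8,rt)[0][:2]:
            x,e=tri(W,b[1],T,a[1])
            if e<.008: print(k,b,x.round(4),e.round(4),'on z=.058:',plane(W,*b[1],.058)[:2].round(4),'on z=.022:',plane(W,*b[1],.022)[:2].round(4))
def rect(c,m,name):
    m=cv2.morphologyEx(m,cv2.MORPH_CLOSE,np.ones((9,9)))
    cs=max(cv2.findContours(m,0,2)[0],key=cv2.contourArea).reshape(-1,2)
    P=np.array([plane(c,*p,.018)[:2] for p in cs],np.float32)
    r=cv2.minAreaRect(P*1000);b=cv2.boxPoints(r)/1000
    i=np.linalg.norm(b-b[0],axis=1);o=np.argsort(i);e=(b[o[2]]-b[0]);e=e*np.sign(e[1]);e/=np.linalg.norm(e)
    c0=np.array(r[0])/1000;print(name,'centre',c0.round(4),'size',np.round(r[1],1),'along',e.round(4))
    for y in(-.0675,-.0225,.0225,.0675):print('   pocket',y,(c0+y*e).round(4))
    print('   ends',(c0-.094*e).round(4),(c0+.094*e).round(4))
for n,c,rb,rwh in(('W',W,(190,50,285,240),(312,60,368,245)),('T',T,(205,215,330,255),(225,145,340,195))):
    mb=blobs(c,*COL['blue'],5,rb)[1]|blobs(c,*COL['yellow'],5,rb)[1];rect(c,mb,n+' blue')
    h=blobs(c,(0,0,130),(180,70,255),20,rwh)[1]|blobs(c,*COL['yellow'],5,rwh)[1];rect(c,h,n+' white')
E
python3 m.py
```

```text
red (136, [342.3, 178.8]) [0.5767 0.122  0.046 ] 0.0007 on z=.058: [0.574  0.1247] on z=.022: [0.58   0.1166]
green (138, [343.7, 145.5]) [0.5826 0.1607 0.0381] 0.0004 on z=.058: [0.5786 0.1631] on z=.022: [0.585  0.1586]
orange (173, [343.1, 102.6]) [0.5786 0.2094 0.0706] 0.0008 on z=.058: [0.5815 0.2099] on z=.022: [0.5882 0.2097]
purple (137, [338.8, 215.0]) [0.5694 0.0759 0.0444] 0.0011 on z=.058: [0.5663 0.0805] on z=.022: [0.5716 0.0683]
yellow (197, [217.8, 70.3]) [0.4472 0.2633 0.0376] 0.0002 on z=.058: [0.4504 0.261 ] on z=.022: [0.4449 0.2655]
yellow (145, [335.6, 228.5]) [0.5679 0.0474 0.016 ] 0.0013 on z=.058: [0.561  0.0636] on z=.022: [0.5658 0.0498]
W blue centre [0.454  0.1718] size [ 46.5 211.7] along [-0.0928  0.9957]
   pocket -0.0675 [0.4603 0.1046]
   pocket -0.0225 [0.4561 0.1494]
   pocket 0.0225 [0.452  0.1942]
   pocket 0.0675 [0.4478 0.239 ]
   ends [0.4628 0.0782] [0.4453 0.2654]
W white centre [0.5774 0.1424] size [211.9  46.5] along [0.1217 0.9926]
   pocket -0.0675 [0.5692 0.0754]
   pocket -0.0225 [0.5746 0.1201]
   pocket 0.0225 [0.5801 0.1647]
   pocket 0.0675 [0.5856 0.2094]
   ends [0.5659 0.0491] [0.5888 0.2357]
T blue centre [0.4551 0.1708] size [ 46.7 212.4] along [-0.0913  0.9958]
   pocket -0.0675 [0.4613 0.1036]
   pocket -0.0225 [0.4572 0.1484]
   pocket 0.0225 [0.4531 0.1932]
   pocket 0.0675 [0.449 0.238]
   ends [0.4637 0.0772] [0.4466 0.2644]
T white centre [0.5793 0.1412] size [214.3  49. ] along [0.1222 0.9925]
   pocket -0.0675 [0.571  0.0742]
   pocket -0.0225 [0.5765 0.1189]
   pocket 0.0225 [0.582  0.1636]
   pocket 0.0675 [0.5875 0.2082]
   ends [0.5678 0.0479] [0.5907 0.2345]
```

Both views agree within 2 mm. Next I'll hover over the purple vial at (0.568, 0.079).

step_arm(delta_pos=[[0.28, -0.21, -0.7], [0.28, -0.21, -0.7], [0.28, -0.21, -0.7], [0.28, -0.21, -0.7], [0.28, -0.21, -0.7], [0.28, -0.21, -0.7], [0.28, -0.21, -0.7], [0.28, -0.21, -0.7], [0.28, -0.21, -0.7], [0.25, -0.23, -0.7], [0, 0, -0.1], [0, 0, 0]], turn=[0, 0, 0, 0, 0, 0, 0, 0, 0, 0, 0, 0])

```text
time: 4.35
ee_pos: [0.5677, 0.0782, 0.1045]
eef_rot: [0.754, 0.657, -0.0, -0.001]
ft_force: [-0.1, 0.3, 0.9]
width: 0.0872
grip_force: 0.0
```

```bash
python3 - <<'E'
from bench import *
import cv2,numpy as np
c=camera('wrist');s=camera('side')['image'][110:320,200:480]
cv2.imwrite('pics/w2.png',np.hstack([cv2.resize(c['image'],(400,300)),cv2.resize(s,(400,300))])[:,:,::-1]);np.savez('w2.npz',**c)
E
```

```text
(no output)
```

View pics/w2.png

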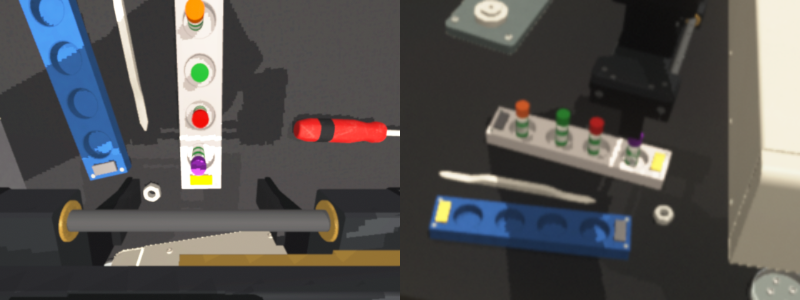

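The purple cap is centred between the fingers at about (198,166) in the half-size wrist view, and all four vials stand upright. I'll refine from the two wrist views.

```bash
python3 - <<'E'
from h import *
A=dict(np.load('w1.npz'));B=dict(np.load('w2.npz'));T=dict(np.load('top0.npz'))
for k in('purple','red','green','orange'):
    a=blobs(A,*COL[k],15,(312,60,368,245))[0][0];b=blobs(B,*COL[k],60,(240,0,320,262))[0][0]
    x,e=tri(A,a[1],B,b[1]);print(k,b,x.round(4),e.round(4),plane(B,*b[1],.055).round(4))
E
```

```text
purple (456, [277.4, 231.7]) [0.5671 0.0787 0.0527] 0.0 [0.5672 0.0796 0.055 ]
red (477, [279.9, 165.8]) [0.5749 0.1235 0.0529] 0.0 [0.5749 0.1239 0.055 ]
green (495, [279.3, 101.4]) [0.5797 0.1627 0.0529] 0.0002 [0.5798 0.1628 0.055 ]
orange (670, [272.3, 15.1]) [0.5823 0.2098 0.0533] 0.0002 [0.5821 0.2093 0.055 ]
```

step_arm(delta_pos=[[0, 0, -0.6], [0, 0.03, -0.6], [0, 0, -0.6], [0, 0, -0.6], [0, 0, -0.4], [0, 0, -0.25], [0, 0, 0], [0, 0, 0]], turn=[0, 0, 0, 0, 0, 0, 0, 0])

```text
time: 5.25
ee_pos: [0.5683, 0.0789, 0.0291]
eef_rot: [0.754, 0.657, 0.0, 0.0]
ft_force: [1.1, 0.1, -0.5]
width: 0.0872
grip_force: 0.0
```

step_arm(delta_pos=[[0, 0, 0], [0, 0, 0], [0, 0, 0], [0, 0, 0], [0, 0, 0], [0, 0, 0], [0, 0, 0], [0, 0, 0], [0, 0, 0], [0, 0, 0]], turn=[0, 0, 0, 0, 0, 0, 0, 0, 0, 0], grip=1, newtons=10)

```text
time: 6.25
ee_pos: [0.568, 0.0788, 0.0288]
eef_rot: [0.754, 0.657, 0.0, 0.0]
ft_force: [0.0, 0.6, -0.6]
width: 0.0151
grip_force: 0.0
```

step_arm(delta_pos=[[0, 0, 0], [0, 0, 0], [0, 0, 0], [0, 0, 0]], turn=[0, 0, 0, 0])

```text
time: 6.65
ee_pos: [0.568, 0.0788, 0.0288]
eef_rot: [0.753, 0.657, 0.0, -0.0]
ft_force: [-0.5, 0.3, 0.3]
width: 0.0144
grip_force: 10.0
```

step_arm(delta_pos=[[0, 0, 0.4], [0, 0, 0.8], [0, 0, 0.8], [-0.4, 0.1, 0.4], [-0.7, 0.17, 0], [-0.7, 0.17, 0], [-0.7, 0.17, 0], [-0.7, 0.17, 0], [-0.7, 0.17, 0], [-0.4, 0.08, 0], [0, 0, 0], [0, 0, 0]], turn=[0, 0, 0, 0.3, 0.3, 0.3, 0.3, 0.3, 0.3, 0.1, 0, 0])

```text
time: 7.85
ee_pos: [0.4613, 0.1043, 0.0893]
eef_rot: [0.674, 0.738, 0.0, 0.001]
ft_force: [0.0, -0.4, 0.0]
width: 0.014
grip_force: 10.0
```

```bash
python3 - <<'E'
from bench import *
import cv2,numpy as np
c=camera('wrist');s=camera('side')['image'][110:320,200:480]
cv2.imwrite('pics/w3.png',np.hstack([cv2.resize(c['image'],(400,300)),cv2.resize(s,(400,300))])[:,:,::-1])
E
```

```text
(no output)
```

View pics/w3.png

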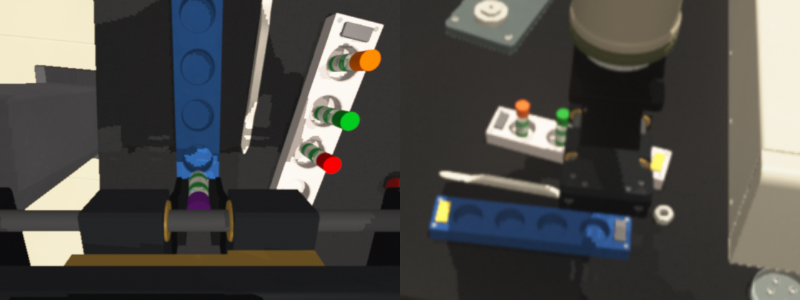

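The purple vial is held upright over the end pocket, foot near (197,165) in line with the row, and the others are undisturbed. I'll lower it, let go and rise.

step_arm(delta_pos=[[0, 0, -0.5], [0, 0, -0.5], [0, 0, -0.5], [0, 0, -0.4], [0, 0, -0.2], [0, 0, -0.16], [0, 0, -0.1], [0, 0, -0.06], [0, 0, 0], [0, 0, 0]], turn=[0, 0, 0, 0, 0, 0, 0, 0, 0, 0])

```text
time: 8.95
ee_pos: [0.4608, 0.1046, 0.0287]
eef_rot: [0.674, 0.739, 0.0, 0.0]
ft_force: [-0.9, -0.7, 2.4]
width: 0.0146
grip_force: 10.0
```

step_arm(delta_pos=[[0, 0, 0], [0, 0, 0], [0, 0, 0], [0, 0, 0], [0, 0, 0], [0, 0, 0], [0, 0, 0], [0, 0, 0]], turn=[0, 0, 0, 0, 0, 0, 0, 0], grip=0)

```text
time: 9.75
ee_pos: [0.4605, 0.1046, 0.0283]
eef_rot: [0.674, 0.739, 0.0, 0.0]
ft_force: [0.6, 0.1, -0.1]
width: 0.0705
grip_force: 0.0
```

step_arm(delta_pos=[[0, 0, 0.5], [0, 0, 0.9], [0, 0, 0.9], [0, 0, 0.7], [0.8, 0.13, 0], [0.8, 0.13, 0], [0.8, 0.13, 0], [0.8, 0.13, 0], [0.8, 0.13, 0], [0.57, 0.11, 0], [0, 0, 0], [0, 0, 0]], turn=[0, 0, 0, 0, -0.32, -0.32, -0.32, -0.32, -0.32, -0.3, 0, 0])

```text
time: 10.95
ee_pos: [0.5743, 0.1238, 0.1037]
eef_rot: [0.753, 0.658, 0.0, -0.0]
ft_force: [-0.3, 0.5, 0.3]
width: 0.0872
grip_force: 0.0
```

```bash
python3 - <<'E'
from bench import *
import cv2,numpy as np
from h import *
c=camera('wrist');s=camera('side')['image'][110:320,200:480]
cv2.imwrite('pics/w4.png',np.hstack([cv2.resize(c['image'],(400,300)),cv2.resize(s,(400,300))])[:,:,::-1])
for k in('purple','red','green','orange'):
  for b in blobs(c,*COL[k],60,(0,0,360,275))[0][:2]: print(k,b,plane(c,*b[1],.054).round(4))
E
```

```text
purple (189, [125.1, 270.3]) [0.4633 0.1108 0.054 ]
red (455, [279.3, 232.9]) [0.575  0.1241 0.054 ]
green (477, [278.5, 176.7]) [0.5797 0.1626 0.054 ]
green (68, [138.0, 259.3]) [0.4745 0.1178 0.054 ]
orange (511, [272.0, 99.6]) [0.5821 0.2101 0.054 ]
```

View pics/w4.png

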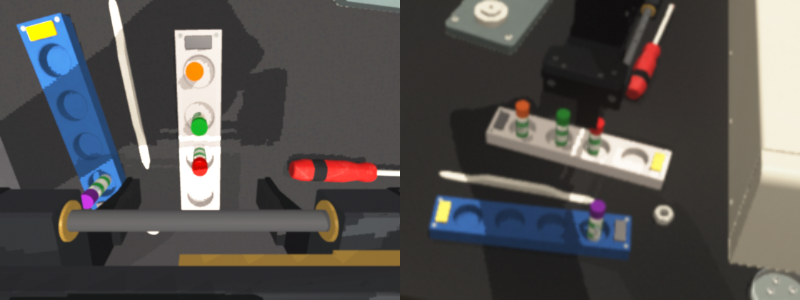

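Purple stands upright in the blue rack's far pocket (side crop 597,220). The red cap at (199,166) is centred between the fingers, so I go down for it.

step_arm(delta_pos=[[0, 0, -0.6], [0.02, 0, -0.6], [0, 0, -0.6], [0, 0, -0.6], [0, 0, -0.35], [0, 0, -0.25], [0, 0, 0], [0, 0, 0]], turn=[0, 0, 0, 0, 0, 0, 0, 0])

```text
time: 11.85
ee_pos: [0.5755, 0.1237, 0.0286]
eef_rot: [0.753, 0.657, 0.0, 0.0]
ft_force: [0.2, 0.4, -0.3]
width: 0.0871
grip_force: 0.0
```

step_arm(delta_pos=[[0, 0, 0], [0, 0, 0], [0, 0, 0], [0, 0, 0], [0, 0, 0], [0, 0, 0], [0, 0, 0], [0, 0, 0], [0, 0, 0], [0, 0, 0], [0, 0, 0], [0, 0, 0]], turn=[0, 0, 0, 0, 0, 0, 0, 0, 0, 0, 0, 0], grip=1)

```text
time: 13.05
ee_pos: [0.5753, 0.1236, 0.0283]
eef_rot: [0.754, 0.657, 0.0, 0.0]
ft_force: [-0.7, 0.5, 0.2]
width: 0.0139
grip_force: 10.0
```

step_arm(delta_pos=[[0, 0, 0.4], [0, 0, 0.8], [0, 0, 0.8], [-0.4, 0.08, 0.4], [-0.8, 0.17, 0], [-0.8, 0.17, 0], [-0.8, 0.17, 0], [-0.8, 0.17, 0], [-0.8, 0.17, 0], [-0.35, 0.09, 0], [0, 0, 0], [0, 0, 0]], turn=[0, 0, 0, 0.3, 0.3, 0.3, 0.3, 0.3, 0.3, 0.1, 0, 0])

```text
time: 14.25
ee_pos: [0.4575, 0.1488, 0.0888]
eef_rot: [0.674, 0.738, 0.0, 0.0]
ft_force: [0.4, 0.0, -0.5]
width: 0.0143
grip_force: 10.0
```

step_arm(delta_pos=[[0, 0, -0.5], [0, 0, -0.5], [0, 0, -0.5], [0, 0, -0.4], [0, 0, -0.2], [0, 0, -0.14], [0, 0, -0.1], [0, 0, -0.06], [0, 0, 0], [0, 0, 0]], turn=[0, 0, 0, 0, 0, 0, 0, 0, 0, 0])

```text
time: 15.25
ee_pos: [0.4567, 0.1491, 0.0286]
eef_rot: [0.674, 0.739, 0.0, 0.0]
ft_force: [-0.1, -0.6, -0.8]
width: 0.0142
grip_force: 10.0
```

step_arm(delta_pos=[[0, 0, -0.02], [0, 0, 0], [0, 0, 0]], turn=[0, 0, 0])

```text
time: 15.55
ee_pos: [0.4568, 0.1492, 0.0282]
eef_rot: [0.674, 0.739, 0.0, 0.0]
ft_force: [-0.2, -0.1, 4.5]
width: 0.0144
grip_force: 10.0
```

step_arm(delta_pos=[[0, 0, 0], [0, 0, 0], [0, 0, 0], [0, 0, 0], [0, 0, 0], [0, 0, 0], [0, 0, 0], [0, 0, 0], [0, 0, 0], [0, 0, 0]], turn=[0, 0, 0, 0, 0, 0, 0, 0, 0, 0], grip=0)

```text
time: 16.55
ee_pos: [0.4565, 0.1491, 0.0278]
eef_rot: [0.674, 0.739, 0.0, 0.0]
ft_force: [-0.2, -0.5, 0.6]
width: 0.0839
grip_force: 0.0
```

step_arm(delta_pos=[[0, 0, 0.5], [0, 0, 0.9], [0, 0, 0.9], [0, 0, 0.7], [0.85, 0.1, 0], [0.85, 0.1, 0], [0.85, 0.1, 0], [0.85, 0.1, 0], [0.85, 0.1, 0], [0.68, 0.04, 0], [0, 0, 0], [0, 0, 0]], turn=[0, 0, 0, 0, -0.32, -0.32, -0.32, -0.32, -0.32, -0.3, 0, 0])

```text
time: 17.75
ee_pos: [0.5793, 0.1629, 0.1033]
eef_rot: [0.753, 0.658, 0.0, -0.0]
ft_force: [-0.1, 0.4, -0.1]
width: 0.0871
grip_force: 0.0
```

```bash
python3 - <<'E'
from bench import *
import cv2,numpy as np
from h import *
c=camera('wrist');s=camera('side')['image'][110:320,200:480]
cv2.imwrite('pics/w5.png',np.hstack([cv2.resize(c['image'],(400,300)),cv2.resize(s,(400,300))])[:,:,::-1])
for k in('purple','red','green','orange'):
  for b in blobs(c,*COL[k],60,(0,0,360,275))[0][:2]: print(k,b,plane(c,*b[1],.054).round(4))
E
```

```text
red (167, [115.5, 266.7]) [0.4626 0.1537 0.054 ]
green (448, [279.1, 233.6]) [0.5798 0.1628 0.054 ]
orange (494, [272.9, 165.0]) [0.5821 0.2098 0.054 ]
```

View pics/w5.png

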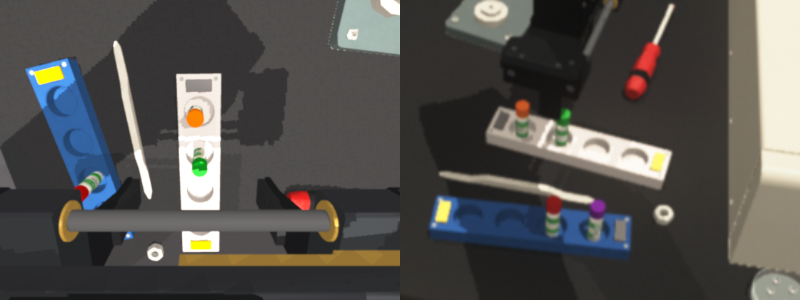

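Red and purple stand upright in the blue rack (side crop 553,215 and 597,220). Green is centred between the fingers.

step_arm(delta_pos=[[0, 0, -0.6], [0.02, 0, -0.6], [0, 0, -0.6], [0, 0, -0.6], [0, 0, -0.35], [0, 0, -0.23], [0, 0, 0], [0, 0, 0]], turn=[0, 0, 0, 0, 0, 0, 0, 0])

```text
time: 18.65
ee_pos: [0.5805, 0.1628, 0.0287]
eef_rot: [0.753, 0.657, 0.0, 0.0]
ft_force: [0.8, -0.1, -0.9]
width: 0.0869
grip_force: 0.0
```

step_arm(delta_pos=[[0, 0, 0], [0, 0, 0], [0, 0, 0], [0, 0, 0], [0, 0, 0], [0, 0, 0], [0, 0, 0], [0, 0, 0], [0, 0, 0], [0, 0, 0], [0, 0, 0], [0, 0, 0]], turn=[0, 0, 0, 0, 0, 0, 0, 0, 0, 0, 0, 0], grip=1)

```text
time: 19.85
ee_pos: [0.5802, 0.1625, 0.0283]
eef_rot: [0.754, 0.657, 0.0, 0.0]
ft_force: [0.1, 0.0, 0.4]
width: 0.0145
grip_force: 10.0
```

step_arm(delta_pos=[[0, 0, 0.4], [0, 0, 0.8], [0, 0, 0.8], [-0.4, 0.1, 0.4], [-0.86, 0.2, 0], [-0.86, 0.2, 0], [-0.86, 0.2, 0], [-0.86, 0.2, 0], [-0.86, 0.2, 0], [-0.4, 0.16, 0], [0, 0, 0], [0, 0, 0]], turn=[0, 0, 0, 0.3, 0.3, 0.3, 0.3, 0.3, 0.3, 0.1, 0, 0])

```text
time: 21.05
ee_pos: [0.4538, 0.1938, 0.0888]
eef_rot: [0.674, 0.738, 0.0, 0.0]
ft_force: [0.1, 0.1, -0.0]
width: 0.0141
grip_force: 10.0
```

step_arm(delta_pos=[[0, 0, -0.5], [0, 0, -0.5], [0, 0, -0.5], [0, 0, -0.4], [0, 0, -0.2], [0, 0, -0.14], [0, 0, -0.1], [0, 0, -0.08], [0, 0, 0], [0, 0, 0]], turn=[0, 0, 0, 0, 0, 0, 0, 0, 0, 0])

```text
time: 22.05
ee_pos: [0.4531, 0.1942, 0.0282]
eef_rot: [0.674, 0.739, 0.0, 0.0]
ft_force: [1.4, 0.0, 1.1]
width: 0.0142
grip_force: 10.0
```

step_arm(delta_pos=[[0, 0, 0], [0, 0, 0], [0, 0, 0], [0, 0, 0], [0, 0, 0], [0, 0, 0], [0, 0, 0], [0, 0, 0], [0, 0, 0], [0, 0, 0]], turn=[0, 0, 0, 0, 0, 0, 0, 0, 0, 0], grip=0)

```text
time: 23.05
ee_pos: [0.4527, 0.1941, 0.0278]
eef_rot: [0.674, 0.739, 0.0, 0.0]
ft_force: [-0.5, -0.9, 0.7]
width: 0.084
grip_force: 0.0
```

step_arm(delta_pos=[[0, 0, 0.5], [0, 0, 0.9], [0, 0, 0.9], [0, 0, 0.7], [0.88, 0.1, 0], [0.88, 0.1, 0], [0.88, 0.1, 0], [0.88, 0.1, 0], [0.88, 0.1, 0], [0.77, 0.11, 0], [0, 0, 0], [0, 0, 0]], turn=[0, 0, 0, 0, -0.32, -0.32, -0.32, -0.32, -0.32, -0.3, 0, 0])

```text
time: 24.25
ee_pos: [0.5817, 0.2096, 0.1033]
eef_rot: [0.753, 0.658, 0.0, -0.0]
ft_force: [-0.3, -0.2, -0.1]
width: 0.0868
grip_force: 0.0
```

```bash
python3 - <<'E'
from bench import *
import cv2,numpy as np
from h import *
c=camera('wrist');s=camera('side')['image'][110:320,200:480]
cv2.imwrite('pics/w6.png',np.hstack([cv2.resize(c['image'],(400,300)),cv2.resize(s,(400,300))])[:,:,::-1])
for k in('purple','red','green','orange'):
  for b in blobs(c,*COL[k],60,(0,0,360,275))[0][:2]: print(k,b,plane(c,*b[1],.054).round(4))
E
```

```text
orange (330, [278.9, 229.6]) [0.5825 0.2125 0.054 ]
```

View pics/w6.png

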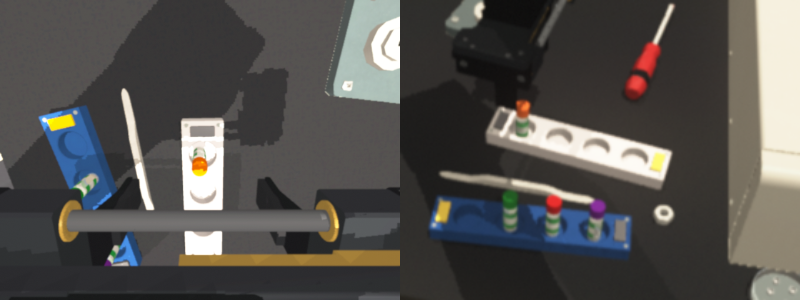

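Three vials stand upright in the blue rack (side crop 510, 553 and 597, near row 215). Orange is centred between the fingers at (200,165).

step_arm(delta_pos=[[0, 0, -0.6], [0, 0, -0.6], [0, 0, -0.6], [0, 0, -0.6], [0, 0, -0.35], [0, 0, -0.23], [0, 0, 0], [0, 0, 0]], turn=[0, 0, 0, 0, 0, 0, 0, 0])

```text
time: 25.15
ee_pos: [0.5822, 0.2095, 0.0287]
eef_rot: [0.753, 0.657, 0.0, 0.0]
ft_force: [0.8, -0.1, 0.6]
width: 0.0872
grip_force: 0.0
```

step_arm(delta_pos=[[0, 0, 0], [0, 0, 0], [0, 0, 0], [0, 0, 0], [0, 0, 0], [0, 0, 0], [0, 0, 0], [0, 0, 0], [0, 0, 0], [0, 0, 0], [0, 0, 0], [0, 0, 0]], turn=[0, 0, 0, 0, 0, 0, 0, 0, 0, 0, 0, 0], grip=1)

```text
time: 26.35
ee_pos: [0.582, 0.2093, 0.0283]
eef_rot: [0.754, 0.657, 0.0, 0.0]
ft_force: [0.4, -0.1, 0.7]
width: 0.0141
grip_force: 10.0
```

step_arm(delta_pos=[[0, 0, 0.4], [0, 0, 0.8], [0, 0, 0.8], [-0.4, 0.1, 0.4], [-0.9, 0.2, 0], [-0.9, 0.2, 0], [-0.9, 0.2, 0], [-0.9, 0.2, 0], [-0.9, 0.2, 0], [-0.44, 0.1, 0], [0, 0, 0], [0, 0, 0]], turn=[0, 0, 0, 0.3, 0.3, 0.3, 0.3, 0.3, 0.3, 0.1, 0, 0])

```text
time: 27.55
ee_pos: [0.4493, 0.2389, 0.0886]
eef_rot: [0.674, 0.739, 0.0, 0.0]
ft_force: [-0.2, -0.5, -0.1]
width: 0.0144
grip_force: 10.0
```

step_arm(delta_pos=[[0, 0, -0.5], [0, 0, -0.5], [0, 0, -0.5], [0, 0, -0.4], [0, 0, -0.2], [0, 0, -0.14], [0, 0, -0.1], [0, 0, -0.08], [0, 0, 0], [0, 0, 0]], turn=[0, 0, 0, 0, 0, 0, 0, 0, 0, 0])

```text
time: 28.55
ee_pos: [0.4488, 0.2394, 0.0281]
eef_rot: [0.674, 0.739, 0.0, 0.0]
ft_force: [-0.5, 0.4, 1.3]
width: 0.0148
grip_force: 10.0
```

step_arm(delta_pos=[[0, 0, 0], [0, 0, 0], [0, 0, 0], [0, 0, 0], [0, 0, 0], [0, 0, 0], [0, 0, 0], [0, 0, 0], [0, 0, 0], [0, 0, 0]], turn=[0, 0, 0, 0, 0, 0, 0, 0, 0, 0], grip=0)

```text
time: 29.55
ee_pos: [0.4485, 0.2393, 0.0278]
eef_rot: [0.674, 0.739, 0.0, 0.0]
ft_force: [0.3, -1.0, 0.4]
width: 0.0839
grip_force: 0.0
```

step_arm(delta_pos=[[0, 0, 0.5], [0, 0, 0.9], [0, 0, 0.9], [0, 0, 0.9], [0.5, 0, 0.9], [0.5, 0, 0.9], [0.8, 0, 0.9], [0.8, 0, 0.5], [0.8, 0, 0], [0, 0, 0], [0, 0, 0], [0, 0, 0]], turn=[0, 0, 0, 0, 0, 0, 0, 0, 0, 0, 0, 0])

```text
time: 30.75
ee_pos: [0.5326, 0.2397, 0.1881]
eef_rot: [0.673, 0.739, -0.0, -0.0]
ft_force: [-0.1, 0.3, 0.2]
width: 0.087
grip_force: 0.0
```

```bash
python3 - <<'E'
from bench import *
import cv2,numpy as np
from h import *
c=camera('top')['image'][140:260,200:350];s=camera('side')['image'][110:320,200:480]
cv2.imwrite('pics/w7.png',np.hstack([cv2.resize(c,(375,300)),cv2.resize(s,(400,300))])[:,:,::-1])
E
```

```text
(no output)
```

View pics/w7.png

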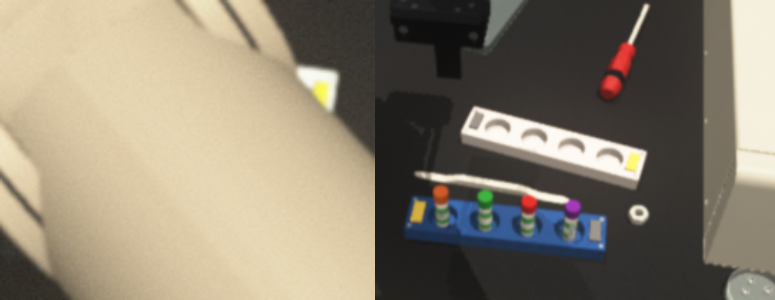

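All four vials stand upright in the blue rack (side crop columns 442, 486, 528 and 571), the gripper is clear of everything, and I'm handing the job in.

```bash
python3 -c "
from bench import *
print(close_job())"
```

```text
the job is handed in; nothing more can be done
None
```

I moved all four vials to the blue rack in reverse order (purple, red, green, orange), each lowered upright to its pocket floor before release. I handed the job in at about 31 s of the 96 s allowed, and no verdict came back.

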